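Show the press plunger's tip to the inspection camera

ROBOT

A 6-joint arm with a two-finger parallel gripper is mounted at the origin on the work surface. World frame = base frame: x ahead of the robot, y to its left, z up, the work surface at z = 0. Lengths are in mm, angles in degrees, forces in N, time in s.
With the tool pointing down it reaches from about 425 to 950 mm from the base axis. Payload 3.5 kg.
Tool frame: the origin (TCP) lies midway between the tips of the shut fingers; the grasp point (between the pads) lies 19 mm behind it; x points along the fingers, z is the direction in which the jaws open and shut, and the axes are right-handed (so a half turn about x gives the same grasp; the last joint's range is limited). The gripper opens to 85 mm and grips with 20 to 120 N. Pads are 22 mm wide; open, the fingers measure 114 mm over their backs; the gripper's body (76 mm by 85 mm) begins 54 mm behind the grasp point. The pads swing forward as they close: fully open they stand 13 mm farther back than shut.
Start: joints at [-78.553, 16.404, 90.338, -0, 73.258, -8.594], TCP at [231.352, -634.1, 231.325] pointing down, gripper open.
Joint ranges: [-158.93, 158.93], [-51.34, 127.21], [12.03, 142.37], [-87.48, 267.48], [13.55, 161.25], [-162.69, 162.69]. Speed limits (degrees/s): [159.86, 159.86, 180, 180, 180, 180].

INTERFACE

Orientations are given as [roll, pitch, yaw] about the fixed x, y, z axes, in that order (R = Rz(yaw) Ry(pitch) Rx(roll)).
In Python, from bench import sensors, eyes, workorder gives the robot as it stands.
- The arm moves only by the tool step_arm, never from a script. Its argument "steps" is a list of rows, each an object of numbers: "dx", "dy", "dz": the shift along the tool's x, y, z in mm; "ax", "ay", "az": the turn, a rotation vector about the tool's x, y, z in degrees. In form: [{"dx": .., "dy": .., "dz": .., "ax": .., "ay": .., "az": ..}, ...]. A call has exactly 8 rows; each row shifts and turns the commanded pose from where the row before left it, along the tool's axes as they then stand; what a row does not reach is not made up. A row lasts 1/8 s, in which the tool goes at most 62.5 mm and 10.7 degrees, less where a joint would pass 70% of its speed; a pose out of reach is approached as far as the arm can. A call with a gripper value outside its range is refused whole. "fingers" is the closure in counts, from 0 (fully open) to 255 (shut), set as the call begins (left out, the last holds). The fingers move at their own pace and stop on an object; "force" is the grip in N (left out, the last holds). Time passes only in rows, so rows that do not move let the fingers close, or fill a call up. It gives the time, the measured TCP pose, the force and the opening at its end, in the units of the state.
- sensors.sense(): the state, without advancing time (a new reading comes with each control period).
- eyes.grab_frame(name): name is "scene" or "top" or "wrist"; returns a dict with "image" (480x640x3 uint8, red, green, blue), "mtx" (3x3 intrinsics, pixels), "dist" ([k1, k2, p1, p2, k3] as OpenCV has them; the pictures are not rectified), "origin" and "attitude" of the camera in the world. Camera axes: x right, y up, looking along -z (the intrinsics and any distortion apply to the point x, -y, -z); pixel columns grow to the right and rows downward; lengths in mm; the calibration is good to about 2 mm. A picture is of the moment at which its call begins. There is no depth.
- workorder.close_job(): hands the job in, once; it reports no verdict.
The state is a dict: "time_s": time; "joint_positions": joint angles; "dq": joint speeds; "joint_efforts": joint torques, N m; "eef_pos": TCP position; "ee_rot": TCP orientation; "ft_force": force on the tool from outside, world axes, zero at the start; "ft_torque": the same for the moment, N m; "grip_width": finger opening in mm.
Only numpy, scipy, OpenCV 4.12 (cv2) and the standard library are available. Lean on these libraries where they do the work, as an engineer would, in place of code of your own. Each camera call takes 0.05 s, during which the arm holds its last target.

TASK

Turn the black keeper knob on the dock clockwise by about a quarter turn to free the plungers, then draw the wide-headed plunger straight up out of its bore and tilt it so that its tip looks squarely into the lens of the inspection camera, about 50 mm in front of the glass. Finish while holding it still there in the gripper, raised and touching nothing else. Do not touch the camera, leave the slim plunger in its bore, the knob turned clear, and everything else where it stands.

Things in the scene. Friction and masses are not known exactly. Their poses are not given: they have to be found in the camera images.
- dock: aluminium dock block, fixed: 70 mm in its x, 230 mm in its y, 84 mm high. Origin: centre of its underside, on the bench; z up. In its flat top are two round blind bores, 19 mm wide and 76 mm deep, at y = +80 mm and y = -80 mm; a steel plunger hangs by its shoulder in each. The keeper knob stands at the centre of the top
- keeper (a joint): turn of the keeper knob about the vertical through the dock's origin, rad. At 0 its grip bar and tongue lie along the dock's y axis, the tongue reaching over both plungers' shoulders and locking them; grows as it is turned clockwise seen from above, to a stop at 1.57 (bar along the dock's x). Starts at 0 to 0.2; clear of the shoulders above 0.6. Light friction (0.04 N m); stays where left
- keeper_grip (a point): point on the keeper's axis inside its grip bar, 122 mm above the bench: where to take it. The bar is black, upright, 42 mm long, 12 mm thick, from 96 to 138 mm above the bench, fixed on a flat dark steel tongue (128 mm long, 16 mm wide, from 90 to 96 mm above the bench) that runs the same way
- plunger: the wide-headed steel plunger, 0.2 to 0.4 kg, 123 mm long. Origin: centre of its flat tip; z from tip to head. Shaft 16 mm diameter from 0 to 70 mm, shoulder 44 mm diameter from 70 to 75 mm, ringed cylindrical head 28 mm diameter from 75 to 123 mm. Starts upright in either bore, shoulder on the dock: tip 14 mm, head's top 137 mm above the bench; it must rise 70 mm to leave the bore
- slim_plunger: the other steel plunger, in the other bore: same shaft and shoulder, but its head is 16 mm in diameter and runs from 75 to 115 mm. Origin: centre of its tip face, z towards the head. It stays in its bore
- camera: inspection camera stand fixed to the bench: dark base plate 110 x 90 x 14 mm (from 35 mm in front of the origin to 75 mm behind it) with a post behind. Origin: on the bench right below the lens; it faces its own -x, roughly to the robot; z up
- lens: the camera's head on that stand: black barrel 36 mm diameter and 40 mm long on a white box 42 x 42 x 50 mm behind it. Origin: centre of the lens glass, 120 mm above the bench. Its z axis is the viewing direction, out of the lens: 55 degrees up from the level (35 degrees from the vertical), towards the camera's -x
- focus (a point): the point of sharp focus, on the viewing axis 50 mm in front of the lens glass, 161 mm above the bench
- die_ring: bystander: steel ring 42 mm diameter, 22 mm high, near the dock; origin under its centre
- anvil: bystander: steel cylinder 32 mm diameter, 30 mm high, behind the dock; origin under its centre
- vial: bystander: small capped vial 30 mm diameter, 60 mm high, beside the camera on the dock's side; origin under its centre
- cup: bystander: small white cup 48 mm diameter, 40 mm high, on the camera's other side; origin under its centre
- mortar: bystander: white mortar bowl 100 mm diameter, 55 mm high; origin under its centre
- jar: bystander: white jar with screw cap, 76 mm diameter, 140 mm high, at the back; origin under its centre
- spatula: bystander: steel spatula 170 mm long lying flat at the back; origin under its middle
Not all that is in view belongs to the job. Leave any green or orange look-alike of the dock alone.

How it is judged:
By the outcome, as a careful person would: the job done as asked, in the order asked, and still so for the second after the job is handed in, while the arm keeps its last pose, push and grip.
It also fails if it takes over 58 s, if anything falls off the work surface, if the arm or the gripper's body presses on something with over 40 N, if the wrist force passes 120 N, or if a joint passes its speed limit or range.

## Working session

There is one attempt and no reset: what is moved stays moved. The work goes in short steps, Python scripts to look and compute and a tool call to move; the robot and the scene stay as the last step left them, time stands still between calls to the robot, and variables do not carry over. Pictures are saved under pics/ and viewed, and the job is handed in when it is done.

Besides the shell and the picture viewer there is one more tool, called as a command line: name --argument value ..., lists and objects as JSON in quotes. step_arm: Moves the arm, as the interface text tells. Its arguments: {"type":"object","properties":{"steps":{"type":"array"},"fingers":{"type":"number"},"force":{"type":"number"}},"required":["steps"]}

```bash
ls; mkdir -p pics; python3 - <<'E'
from bench import sensors, eyes
import cv2
print(sensors.sense())
for n in ["scene","top","wrist"]:
    f=eyes.grab_frame(n); cv2.imwrite(f"pics/{n}0.png",f["image"][:,:,::-1]); print(n,f["mtx"],f["dist"],f["origin"],f["attitude"])
E
```

```text
pics
{'time_s': 0.0, 'joint_positions': array([-7.85517819e+01,  1.64537536e+01,  9.04232283e+01, -1.50818150e-03,
        7.32608732e+01, -8.59465595e+00]), 'dq': array([ 0.07224805, -0.04566896,  0.02275021, -0.05342913,  0.0746189 ,
        0.14778803]), 'joint_efforts': array([ 9.64218889e-04, -4.05973077e+01, -2.92627752e+01, -1.24029739e-04,
        5.73988058e-03,  1.37417902e-05]), 'eef_pos': array([ 231.22205708, -633.44743063,  229.93958845]), 'ee_rot': array([172.00516007,  89.86213728, 102.04847023]), 'ft_force': array([-0.40285152, -0.27277549, -0.09775669]), 'ft_torque': array([0.01536495, 0.01650594, 0.01818527]), 'grip_width': 85.36176478460395}
scene [[451.420079     0.         331.14263773]
 [  0.         451.420079   232.90591727]
 [  0.           0.           1.        ]] [-0.05312973  0.          0.          0.          0.        ] [1197.59962084 -675.91198557  778.57882492] [54.47387527 -0.26432452 49.6903846 ]
top [[564.84970982   0.         317.91659183]
 [  0.         564.84970982 241.61935832]
 [  0.           0.           1.        ]] [-0.07138204  0.          0.          0.          0.        ] [ 473.03712371  -72.43133181 1408.36302539] [  3.24828835  -0.40543395 -89.22655706]
wrist [[380.37867641   0.         316.38575059]
 [  0.         380.37867641 237.94031523]
 [  0.           0.           1.        ]] [-0.08053298  0.          0.          0.          0.        ] [ 304.4354415  -607.94402979  372.00853893] [-17.69917504   0.18446062 -69.98694204]
```

View pics/scene0.png

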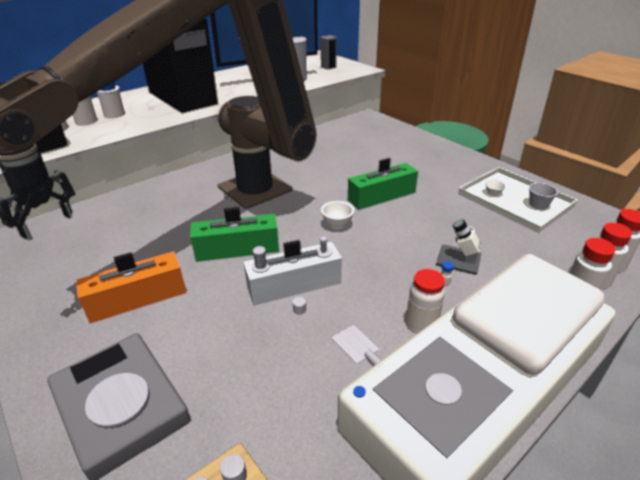

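View pics/top0.png

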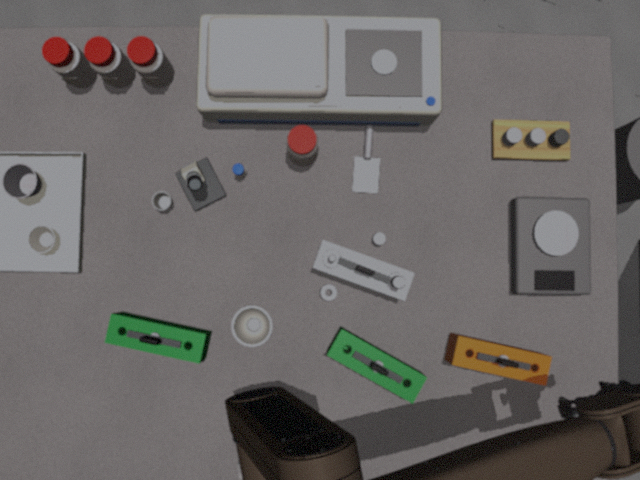

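View pics/wrist0.png

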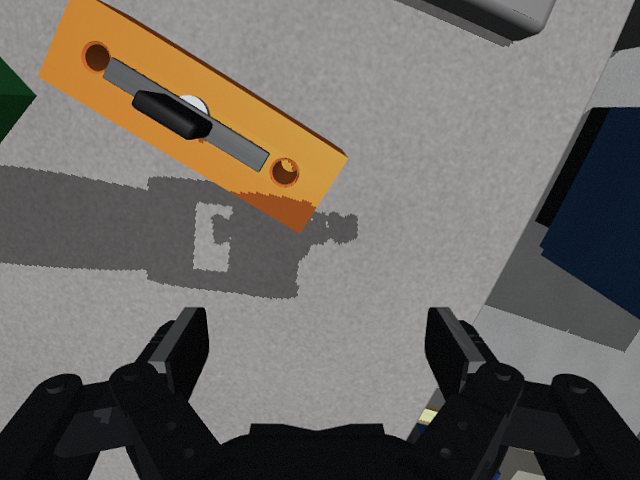

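The grey aluminium dock is at top (363,270) and scene (293,272). The look-alikes are green at top (157,338) and (377,365), and orange at (500,358). Wide head is at top (398,282) / scene (260,258); the slim one at top (332,259) / scene (323,245). Checking this in close crops.

```bash
python3 - <<'E'
import cv2
t=cv2.imread("pics/top0.png"); s=cv2.imread("pics/scene0.png")
def c(im,x,y,w,h,k,name): cv2.imwrite(name,cv2.resize(im[y:y+h,x:x+w],None,fx=k,fy=k,interpolation=cv2.INTER_CUBIC))
c(t,300,225,130,90,6,"pics/t_dock.png"); c(t,140,140,130,90,6,"pics/t_cam.png")
c(s,230,215,130,100,6,"pics/s_dock.png"); c(s,410,200,100,90,6,"pics/s_cam.png")
E
```

```text
(no output)
```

View pics/t_dock.png

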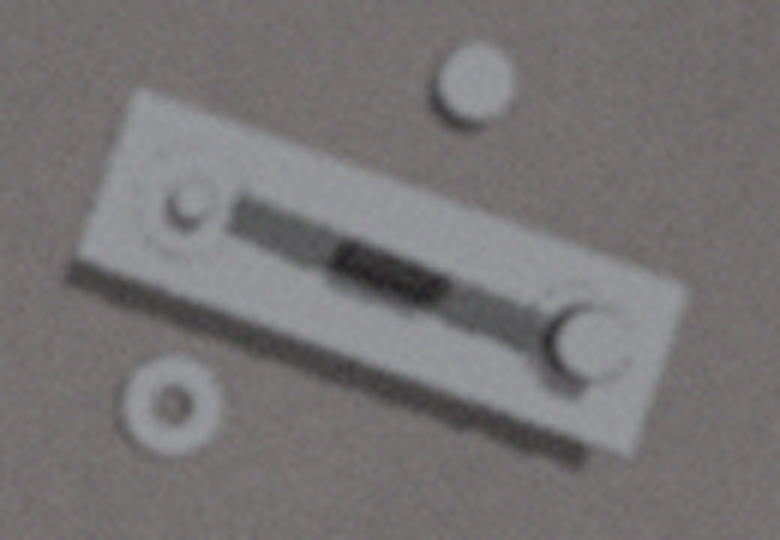

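View pics/t_cam.png

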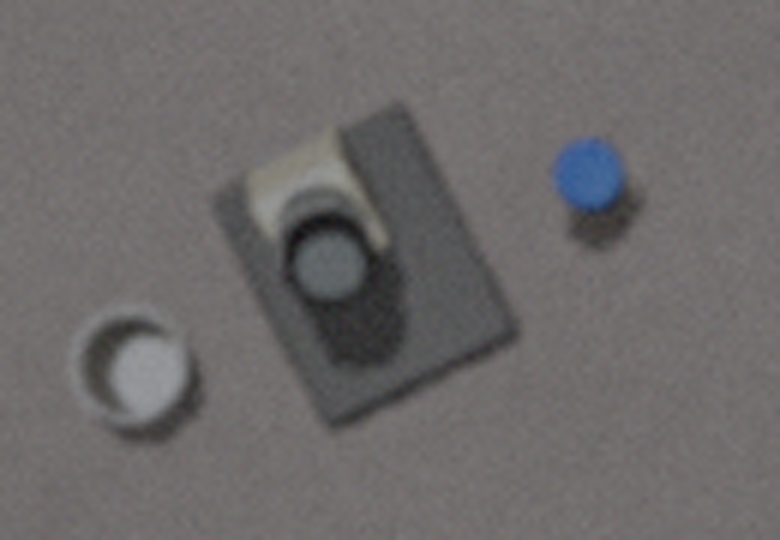

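View pics/s_dock.png

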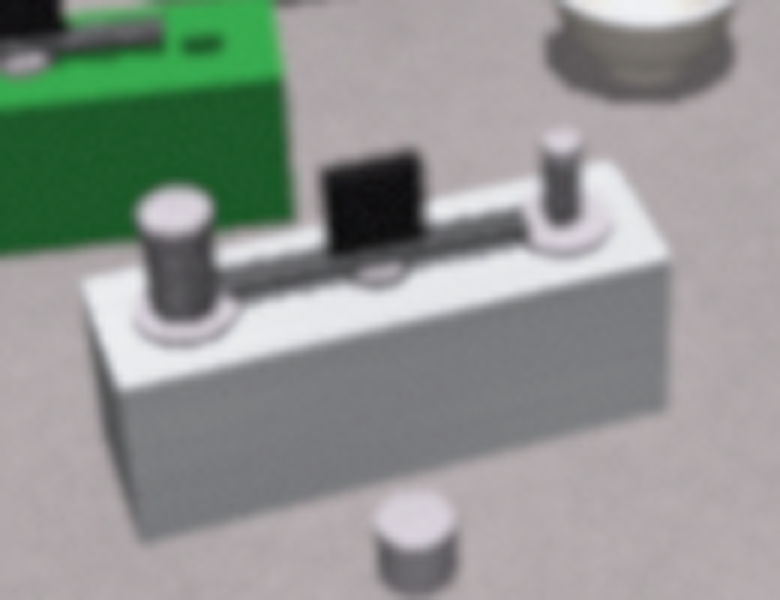

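View pics/s_cam.png

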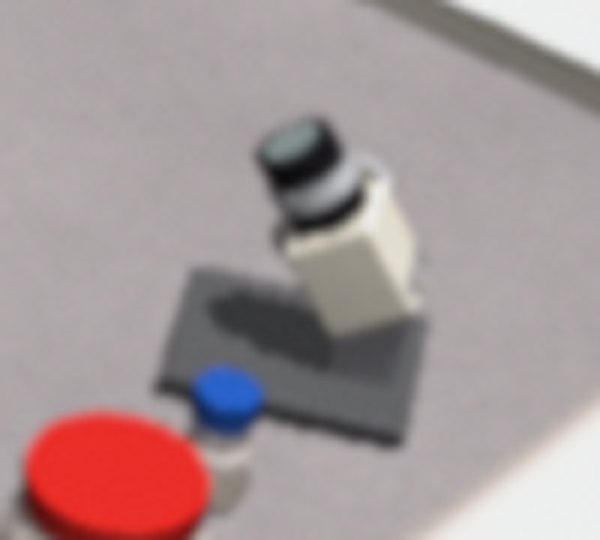

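```bash
cat > h.py <<'E'
import numpy as np, cv2
from scipy.spatial.transform import Rotation as R
from scipy.optimize import least_squares
CAM={"scene":([[451.420079,0,331.14263773],[0,451.420079,232.90591727],[0,0,1]],[-0.05312973,0,0,0,0],[1197.59962084,-675.91198557,778.57882492],[54.47387527,-0.26432452,49.6903846]),
"top":([[564.84970982,0,317.91659183],[0,564.84970982,241.61935832],[0,0,1]],[-0.07138204,0,0,0,0],[473.03712371,-72.43133181,1408.36302539],[3.24828835,-0.40543395,-89.22655706])}
def cam(c):
    if isinstance(c,str): c=CAM[c]
    if isinstance(c,dict): c=(c["mtx"],c["dist"],c["origin"],c["attitude"])
    K,d,o,a=[np.array(v,float) for v in c]
    return K,d,o,R.from_euler('xyz',a,degrees=True).as_matrix()@np.diag([1,-1,-1])
def proj(c,P):
    K,d,o,M=cam(c); P=np.atleast_2d(P).astype(float)
    return cv2.projectPoints(P.reshape(-1,1,3),cv2.Rodrigues(M.T)[0],-M.T@o,K,d)[0].reshape(-1,2)
def ray(c,uv):
    K,d,o,M=cam(c); q=cv2.undistortPoints(np.array(uv,float).reshape(-1,1,2),K,d).reshape(-1,2)
    return o,np.c_[q,np.ones(len(q))]@M.T
def onz(c,uv,z):
    o,r=ray(c,uv); return o+r*((z-o[2])/r[:,2])[:,None]
def crop(uv,x,y,k): return (np.array(uv,float)+.5)/k-.5+[x,y]
def rig(p,L):
    a=p[2]; c,s=np.cos(a),np.sin(a); L=np.atleast_2d(np.array(L,float))
    return np.c_[p[0]+c*L[:,0]-s*L[:,1],p[1]+s*L[:,0]+c*L[:,1],L[:,2]]
E
python3 - <<'E'
from h import *
td=crop([(140,90),(690,287),(632,457),(80,258),(387,273),(592,342),(187,203)],300,225,6)
print(onz("top",td[:4],84)); print("bar",onz("top",td[4:5],138),"wide",onz("top",td[5:6],137),"slim",onz("top",td[6:7],129))
sd=crop([(85,283),(610,163),(670,262),(120,385),(147,540),(665,410),(177,212),(560,145)],230,215,6)
# local: far(+x?) yaw: +y towards left in the top image
L=[(35,115,84),(35,-115,84),(-35,-115,84),(-35,115,84)]
Ls=[(-35,-115,84),(-35,115,84),(35,115,84),(35,-115,84),(35,-115,0),(35,115,0),(0,-80,137),(0,80,129)]
Lt=L+[(0,0,138),(0,-80,137),(0,80,129)]
for w in ((1,1),(1,0),(0,1)):
    f=lambda p: np.r_[w[0]*(proj("top",rig(p,Lt))-td).ravel(),w[1]*(proj("scene",rig(p,Ls))-sd).ravel()]
    s=least_squares(f,[400,-150,-.3]); print(s.x[:2],np.degrees(s.x[2])); print(np.round(s.fun.reshape(-1,2),1).tolist())
tc=crop([(400,102),(516,325),(335,418),(213,200),(330,262)],140,140,6)
sc=crop([(195,268),(160,383),(405,435),(427,315),(298,145)],410,200,6)
print(onz("top",tc[:4],14),onz("top",tc[4:5],120))
# camera local plate x -35..75,y +-45
Lc=[(75,-45,14),(-35,-45,14),(-35,45,14),(75,45,14),(0,0,120)]
Lsc=[(-35,45,14),(-35,-45,14),(75,-45,14),(75,45,14),(0,0,120)]
for w in ((1,1),(1,0),(0,1)):
    f=lambda p: np.r_[w[0]*(proj("top",rig(p,Lc))-tc).ravel(),w[1]*(proj("scene",rig(p,Lsc))-sc).ravel()]
    s=least_squares(f,[580,200,.5]); print(s.x[:2],np.degrees(s.x[2])); print(np.round(s.fun.reshape(-1,2),1).tolist())
E
```

```text
[[ 553.27511955  -92.46759543   84.        ]
 [ 479.01143598 -308.86566221   84.        ]
 [ 412.40605661 -286.48084106   84.        ]
 [ 487.24420478  -69.89791732   84.        ]]
bar [[ 482.58112788 -185.13642631  138.        ]] wide [[ 457.69693385 -262.54958468  137.        ]] slim [[ 508.05690992 -110.08909866  129.        ]]
[ 482.84189516 -188.21893617] -19.081906794048596
[[-0.6, -0.1], [-0.2, 0.3], [-0.4, 0.1], [-0.8, -0.1], [1.4, -0.1], [0.6, 0.5], [1.1, -0.4], [-0.4, -0.2], [0.2, -0.3], [0.5, -0.9], [0.3, 0.7], [-0.7, 0.9], [0.8, -0.1], [-0.1, -0.5], [0.5, -1.0]]
[ 482.89417347 -187.85873944] -18.843632910644388
[[-0.9, 0.0], [-0.4, 0.1], [-0.5, -0.1], [-0.9, 0.1], [1.2, -0.1], [0.4, 0.3], [0.9, -0.3], [-0.0, -0.0], [0.0, -0.0], [0.0, -0.0], [0.0, 0.0], [-0.0, 0.0], [0.0, -0.0], [0.0, -0.0], [0.0, -0.0]]
[ 482.99219033 -188.68083479] -19.473952425913595
[[-0.0, -0.0], [-0.0, 0.0], [-0.0, 0.0], [-0.0, -0.0], [0.0, -0.0], [0.0, 0.0], [0.0, -0.0], [-0.5, -0.3], [0.3, -0.0], [0.5, -0.6], [-0.0, 0.6], [-1.0, 0.8], [0.7, 0.3], [-0.3, -0.6], [0.4, -0.8]]
[[761.46554677 200.97039461  14.        ]
 [668.37447288 150.06417408  14.        ]
 [628.65543366 224.35321697  14.        ]
 [719.32630883 278.08961478  14.        ]] [[677.0266325  205.42855583 120.        ]]
[677.1839909  203.68712736] 29.09193591404985
[[0.1, -1.2], [1.1, -0.0], [-0.7, 1.6], [-0.5, -0.6], [0.8, -0.1], [-0.3, -0.6], [0.0, -0.9], [1.0, -0.1], [0.6, 0.1], [-0.9, -0.1]]
[677.01400594 204.06067869] 29.08397756909646
[[-0.1, -1.2], [0.9, 0.0], [-0.9, 1.6], [-0.7, -0.5], [0.6, 0.0], [-0.0, -0.0], [0.0, -0.0], [0.0, -0.0], [0.0, 0.0], [-0.0, -0.0]]
[677.85908603 202.42957881] 29.126517664536536
[[0.0, -0.0], [0.0, -0.0], [-0.0, 0.0], [-0.0, -0.0], [0.0, -0.0], [-0.4, -0.3], [-0.1, -0.6], [0.9, 0.2], [0.5, 0.4], [-1.0, 0.2]]
```

```bash
python3 - <<'E'
from h import *
from bench import sensors
s=sensors.sense(); M=R.from_euler('xyz',s["ee_rot"],degrees=True).as_matrix()
print(M.round(3)); print([np.degrees(np.arctan2(M[1,i],M[0,i])) for i in (1,2)])
E
```

```text
[[-0.     0.939  0.343]
 [ 0.002  0.343 -0.939]
 [-1.     0.    -0.002]]
[np.float64(20.043601715219758), np.float64(-69.95636666360113)]
```

step_arm --steps '[{"dy": 40,"dz": -34},{"dy": 46,"dz": -39},{"dy": 46,"dz": -39},{"dy": 46,"dz": -39},{"dy": 46,"dz": -39},{"dy": 46,"dz": -39},{"dy": 46,"dz": -39},{"dy": 40,"dz": -34}]' --fingers 0 --force 60

```text
$.steps[0]: bad value
```

```bash
cat > go.py <<'E'
from h import *
from bench import sensors
def cur():
    s=sensors.sense(); return s,s["eef_pos"],R.from_euler('xyz',s["ee_rot"],degrees=True)
def plan(pos,rot):
    s,p,r=cur(); print("t",s["time_s"],"p",p.round(1),"F",s["ft_force"].round(1),"w",round(s["grip_width"],1),"q",s["joint_positions"].round(0))
    print("shift in tool axes",(r.inv().apply(np.array(pos)-p)).round(1)," rotvec tool",np.degrees((r.inv()*rot).as_rotvec()).round(1))
def down(zaz): # tool x down, z at azimuth
    a=np.radians(zaz); z=np.array([np.cos(a),np.sin(a),0]); x=np.array([0,0,-1.]); return R.from_matrix(np.c_[x,np.cross(z,x),z])
E
python3 -c "
from go import *
plan([483,-188,230],down(-23))"
```

```text
t 0.15 p [ 231.3 -633.6  230.2] F [ 0.1  0.6 -0. ] w 85.5 q [-79.  16.  90.   0.  73.  -9.]
shift in tool axes [   0.9  389.2 -332.3]  rotvec tool [-47.   -0.1  -0.1]
```

step_arm --steps '[{"dx": 0,"dy": 40,"dz": -34,"ax": 0,"ay": 0,"az": 0},{"dx": 0,"dy": 46,"dz": -39,"ax": 0,"ay": 0,"az": 0},{"dx": 0,"dy": 46,"dz": -39,"ax": 0,"ay": 0,"az": 0},{"dx": 0,"dy": 46,"dz": -39,"ax": 0,"ay": 0,"az": 0},{"dx": 0,"dy": 46,"dz": -39,"ax": 0,"ay": 0,"az": 0},{"dx": 0,"dy": 46,"dz": -39,"ax": 0,"ay": 0,"az": 0},{"dx": 0,"dy": 46,"dz": -39,"ax": 0,"ay": 0,"az": 0},{"dx": 0,"dy": 40,"dz": -34,"ax": 0,"ay": 0,"az": 0}]' --fingers 0 --force 60

```text
time_s: 1.15
eef_pos: [462.9, -226.3, 231.2]
ee_rot: [132.7, 90.0, 62.7]
ft_force: [1.2, -0.1, 1.1]
grip_width: 85.5
```

```bash
python3 -c "
from go import *
plan([483,-188,230],down(-23))"
```

```text
t 1.15 p [ 462.9 -226.3  231.2] F [ 1.2 -0.1  1.1] w 85.5 q [-37.  -4. 113.   0.  71.  33.]
shift in tool axes [  1.2  32.  -29. ]  rotvec tool [-46.9  -0.   -0. ]
```

step_arm --steps '[{"dx": 0,"dy": 17,"dz": -17,"ax": 0,"ay": 0,"az": 0},{"dx": 0,"dy": 16,"dz": -17,"ax": 0,"ay": 0,"az": 0},{"dx": 0,"dy": 0,"dz": 0,"ax": -9,"ay": 0,"az": 0},{"dx": 0,"dy": 0,"dz": 0,"ax": -10,"ay": 0,"az": 0},{"dx": 0,"dy": 0,"dz": 0,"ax": -10,"ay": 0,"az": 0},{"dx": 0,"dy": 0,"dz": 0,"ax": -9,"ay": 0,"az": 0},{"dx": 0,"dy": 0,"dz": 0,"ax": -9,"ay": 0,"az": 0},{"dx": 0,"dy": 0,"dz": 0,"ax": 0,"ay": 0,"az": 0}]'

```text
time_s: 2.15
eef_pos: [481.4, -185.0, 231.0]
ee_rot: [169.6, 90.0, 146.6]
ft_force: [0.3, -0.3, -0.4]
grip_width: 85.6
```

```bash
cat > look.py <<'E'
import sys,pickle
from h import *
from bench import eyes
def look(n,tag):
    f=eyes.grab_frame(n); cv2.imwrite(f"pics/{tag}.png",f["image"][:,:,::-1]); pickle.dump(f,open(f"pics/{tag}.pkl","wb")); return f
if __name__=="__main__": look(sys.argv[1],sys.argv[2])
E
python3 -c "
from go import *
from look import look
plan([483,-188,230],down(-23))
f=look('wrist','w1')
for n,a in (('knob',(0,0,138)),('wide',(0,-80,137)),('slim',(0,80,129)),('c1',(35,-115,84)),('c2',(-35,-115,84)),('c3',(35,115,84)),('c4',(-35,115,84))): print(n,proj(f,rig([482.9,-188.2,np.radians(-19)],a)).round(0))"
```

```text
t 2.15 p [ 481.4 -185.   231. ] F [ 0.3 -0.3 -0.4] w 85.6 q [-32.  -4. 112.   0.  71.  -9.]
shift in tool axes [ 1.  -2.2  2.6]  rotvec tool [-0.1 -0.  -0. ]
knob [[320. 245.]]
wide [[328. 349.]]
slim [[311. 117.]]
c1 [[368. 345.]]
c2 [[289. 350.]]
c3 [[358.  63.]]
c4 [[259.  71.]]
```

View pics/w1.png

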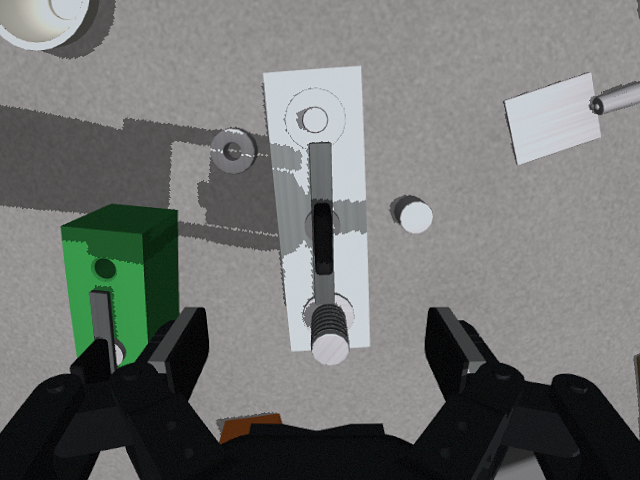

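```bash
python3 -c "
from h import *
import pickle
f=pickle.load(open('pics/w1.pkl','rb'))
im=cv2.imread('pics/w1.png')[50:370,230:400]; cv2.imwrite('pics/w1c.png',cv2.resize(im[:,:],None,fx=1.8,fy=1.8,interpolation=cv2.INTER_CUBIC))
uv=np.array([(369,347),(291,350),(361,67),(264,72),(330,349),(315,120)],float)
L=[(35,-115,84),(-35,-115,84),(35,115,84),(-35,115,84),(0,-80,137),(0,80,129)]
s=least_squares(lambda p:(proj(f,rig(p,L))-uv).ravel(),[483,-188,-.33]); print(s.x[:2],np.degrees(s.x[2]),s.fun.reshape(-1,2).round(1).tolist())
a=onz(f,[(309,142),(332,142)],96).mean(0); print('tongue far end',a, 'bar top',onz(f,[(323,207),(324,272),(323,240)],138))
c=s.x[:2]; d=a[:2]-c; print('tongue az-90',np.degrees(np.arctan2(d[1],d[0]))-90,np.hypot(*d))
"
```

```text
[ 484.11147567 -190.19986373] -19.403517430224788 [[0.3, -0.0], [-0.5, 1.4], [0.7, -1.6], [-0.7, 0.2], [-0.3, 1.4], [0.4, -0.5]]
tongue far end [ 507.80539944 -130.49211409   96.        ] bar top [[ 494.22664765 -165.63461447  138.        ]
 [ 477.64343095 -206.83509665  138.        ]
 [ 485.72873965 -185.85727791  138.        ]]
tongue az-90 -21.64474381849105 64.23719631640208
```

View pics/w1c.png

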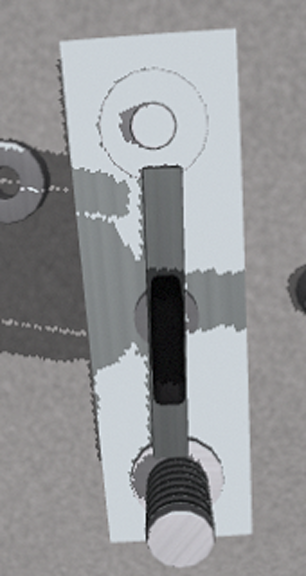

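step_arm --steps '[{"dx": 20,"dy": -3,"dz": 4,"ax": 0,"ay": 0,"az": 0},{"dx": 25,"dy": 0,"dz": 0,"ax": -1,"ay": 0,"az": 0},{"dx": 25,"dy": 0,"dz": 0,"ax": 0,"ay": 0,"az": 0},{"dx": 25,"dy": 0,"dz": 0,"ax": 0,"ay": 0,"az": 0},{"dx": 18,"dy": 0,"dz": 0,"ax": 0,"ay": 0,"az": 0},{"dx": 14,"dy": 0,"dz": 0,"ax": 0,"ay": 0,"az": 0},{"dx": 0,"dy": 0,"dz": 0,"ax": 0,"ay": 0,"az": 0},{"dx": 0,"dy": 0,"dz": 0,"ax": 0,"ay": 0,"az": 0}]'

```text
time_s: 3.2
eef_pos: [484.8, -189.8, 105.2]
ee_rot: [-11.1, 89.9, -33.0]
ft_force: [-0.0, 0.5, 0.1]
grip_width: 85.2
```

```bash
python3 -c "
from go import *
from look import look
plan([484,-189,103],down(-22))
look('wrist','w2')"
```

```text
t 3.2 p [ 484.8 -189.8  105.2] F [-0.   0.5  0.1] w 85.2 q [-33.   5. 118.  -0.  57. -11.]
shift in tool axes [ 2.2  0.5 -1. ]  rotvec tool [0.  0.1 0. ]
```

View pics/w2.png

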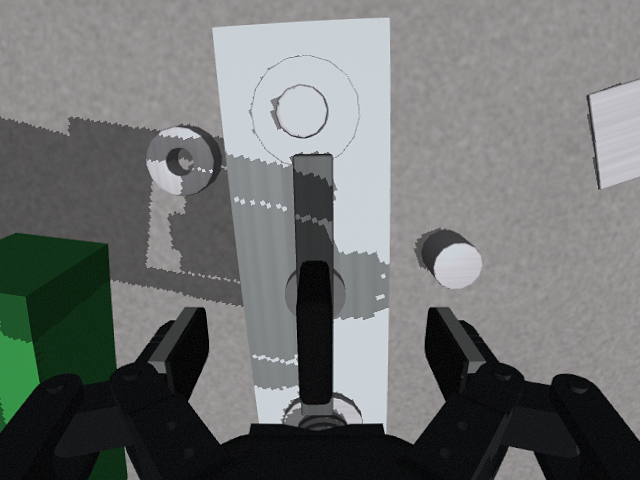

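The bar lies midway between the pads (u≈316; pads at 207 and 427). Closing on it.

step_arm --steps '[{"dx": 0,"dy": 0,"dz": 0,"ax": 0,"ay": 0,"az": 0},{"dx": 0,"dy": 0,"dz": 0,"ax": 0,"ay": 0,"az": 0},{"dx": 0,"dy": 0,"dz": 0,"ax": 0,"ay": 0,"az": 0},{"dx": 0,"dy": 0,"dz": 0,"ax": 0,"ay": 0,"az": 0},{"dx": 0,"dy": 0,"dz": 0,"ax": 0,"ay": 0,"az": 0},{"dx": 0,"dy": 0,"dz": 0,"ax": 0,"ay": 0,"az": 0},{"dx": 0,"dy": 0,"dz": 0,"ax": 0,"ay": 0,"az": 0},{"dx": 0,"dy": 0,"dz": 0,"ax": 0,"ay": 0,"az": 0}]' --fingers 255 --force 40

```text
time_s: 4.25
eef_pos: [484.2, -189.5, 104.5]
ee_rot: [4.8, 90.0, -17.1]
ft_force: [-1.6, 0.2, 3.1]
grip_width: 11.6
```

```bash
python3 -c "
from go import *
plan([484,-189,103],down(-22))"
```

```text
t 4.25 p [ 484.2 -189.5  104.5] F [-1.6  0.2  3.1] w 11.6 q [-33.   5. 118.   0.  57. -11.]
shift in tool axes [ 1.5  0.4 -0.4]  rotvec tool [ 0.  0. -0.]
```

step_arm --steps '[{"dx": 0,"dy": 0,"dz": 0,"ax": 4,"ay": 0,"az": 0},{"dx": 0,"dy": 0,"dz": 0,"ax": 6,"ay": 0,"az": 0},{"dx": 0,"dy": 0,"dz": 0,"ax": 6,"ay": 0,"az": 0},{"dx": 0,"dy": 0,"dz": 0,"ax": 6,"ay": 0,"az": 0},{"dx": 0,"dy": 0,"dz": 0,"ax": 6,"ay": 0,"az": 0},{"dx": 0,"dy": 0,"dz": 0,"ax": 6,"ay": 0,"az": 0},{"dx": 0,"dy": 0,"dz": 0,"ax": 6,"ay": 0,"az": 0},{"dx": 0,"dy": 0,"dz": 0,"ax": 4,"ay": 0,"az": 0}]'

```text
time_s: 5.25
eef_pos: [484.3, -189.6, 104.5]
ee_rot: [20.2, 90.0, -45.9]
ft_force: [-1.5, 0.5, 1.6]
grip_width: 11.7
```

```bash
python3 -c "
from go import *
plan([484,-189,103],down(-105))"
```

```text
t 5.25 p [ 484.3 -189.6  104.5] F [-1.5  0.5  1.6] w 11.7 q [-33.   5. 118.  -0.  57.  34.]
shift in tool axes [ 1.5 -0.  -0.6]  rotvec tool [38.9  0.  -0. ]
```

step_arm --steps '[{"dx": 0,"dy": 0,"dz": 0,"ax": 6,"ay": 0,"az": 0},{"dx": 0,"dy": 0,"dz": 0,"ax": 6,"ay": 0,"az": 0},{"dx": 0,"dy": 0,"dz": 0,"ax": 6,"ay": 0,"az": 0},{"dx": 0,"dy": 0,"dz": 0,"ax": 6,"ay": 0,"az": 0},{"dx": 0,"dy": 0,"dz": 0,"ax": 6,"ay": 0,"az": 0},{"dx": 0,"dy": 0,"dz": 0,"ax": 6,"ay": 0,"az": 0},{"dx": 0,"dy": 0,"dz": 0,"ax": 3,"ay": 0,"az": 0},{"dx": 0,"dy": 0,"dz": 0,"ax": 0,"ay": 0,"az": 0}]'

```text
time_s: 6.25
eef_pos: [484.3, -189.7, 104.5]
ee_rot: [54.6, 90.0, -50.3]
ft_force: [-0.1, -0.4, 1.9]
grip_width: 11.0
```

```bash
python3 -c "
from go import *
plan([484,-189,103],down(-105))"
```

```text
t 6.25 p [ 484.3 -189.7  104.5] F [-0.1 -0.4  1.9] w 11.0 q [-33.   5. 118.  -0.  57.  72.]
shift in tool axes [ 1.5 -0.5 -0.6]  rotvec tool [ 0.1  0.  -0. ]
```

step_arm --steps '[{"dx": 0,"dy": 0,"dz": 0,"ax": 0,"ay": 0,"az": 0},{"dx": 0,"dy": 0,"dz": 0,"ax": 0,"ay": 0,"az": 0},{"dx": 0,"dy": 0,"dz": 0,"ax": 0,"ay": 0,"az": 0},{"dx": 0,"dy": 0,"dz": 0,"ax": 0,"ay": 0,"az": 0},{"dx": -10,"dy": 0,"dz": 0,"ax": 0,"ay": 0,"az": 0},{"dx": -30,"dy": 0,"dz": 0,"ax": 0,"ay": 0,"az": 0},{"dx": -45,"dy": 0,"dz": 0,"ax": 0,"ay": 0,"az": 0},{"dx": -45,"dy": 0,"dz": 0,"ax": 0,"ay": 0,"az": 0}]' --fingers 130

```text
time_s: 7.25
eef_pos: [484.1, -189.4, 236.3]
ee_rot: [71.1, 90.0, -33.9]
ft_force: [0.5, -0.1, 0.7]
grip_width: 41.9
```

```bash
python3 -c "
from go import *
from look import look
plan([457.5,-264.5,225],down(-61))
look('top','t3')
f=look('wrist','w3')
for n,a in (('knob',(0,0,138)),('wide',(0,-80,137)),('slim',(0,80,129))): print(n,proj(f,rig([483.7,-189.3,np.radians(-19.2)],a)).round(0))"
```

```text
t 7.25 p [ 484.1 -189.4  236.3] F [ 0.5 -0.1  0.7] w 41.9 q [-33.  -4. 112.  -0.  72.  72.]
shift in tool axes [11.3 -6.3 79.4]  rotvec tool [-44.   0.  -0.]
knob [[314. 243.]]
wide [[428. 251.]]
slim [[201. 231.]]
```

View pics/w3.png

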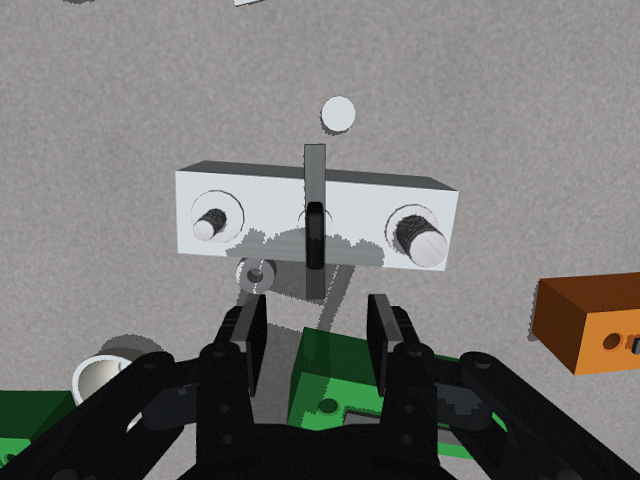

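```bash
python3 -c "
from h import *
import pickle
print(rig([483.7,-189.3,np.radians(-19.2)],(0,-80,0)))
f=pickle.load(open('pics/w3.pkl','rb')); print(onz(f,[(430,248),(428,249)],137))
f=pickle.load(open('pics/w1.pkl','rb')); print(onz(f,[(330,349)],137))
"
```

```text
[[ 457.39066826 -264.85010962    0.        ]]
[[ 458.81348108 -266.78219552  137.        ]
 [ 458.4538868  -265.28424843  137.        ]]
[[ 458.19080012 -264.6114528   137.        ]]
```

step_arm --steps '[{"dx": 0,"dy": -3,"dz": 35,"ax": 0,"ay": 0,"az": 0},{"dx": 0,"dy": -3,"dz": 45,"ax": 0,"ay": 0,"az": 0},{"dx": 0,"dy": 0,"dz": 0,"ax": -9,"ay": 0,"az": 0},{"dx": 0,"dy": 0,"dz": 0,"ax": -9,"ay": 0,"az": 0},{"dx": 0,"dy": 0,"dz": 0,"ax": -9,"ay": 0,"az": 0},{"dx": 0,"dy": 0,"dz": 0,"ax": -9,"ay": 0,"az": 0},{"dx": 0,"dy": 0,"dz": 0,"ax": -8,"ay": 0,"az": 0},{"dx": 0,"dy": 0,"dz": 0,"ax": 0,"ay": 0,"az": 0}]' --fingers 40

```text
time_s: 8.35
eef_pos: [457.5, -265.1, 234.1]
ee_rot: [-159.0, 90.0, 139.9]
ft_force: [-0.4, 0.1, -0.5]
grip_width: 72.3
```

```bash
python3 -c "
from go import *
from look import look
plan([458,-265,96],down(-61))
f=look('wrist','w4')
print(proj(f,[(458,-265,137)]))"
```

```text
t 8.35 p [ 457.5 -265.1  234.1] F [-0.4  0.1 -0.5] w 72.3 q [-41.  -2. 111.  -0.  72.  20.]
shift in tool axes [138.1   0.4   0.2]  rotvec tool [-0.1 -0.   0. ]
[[316.12137407 238.94837803]]
```

View pics/w4.png

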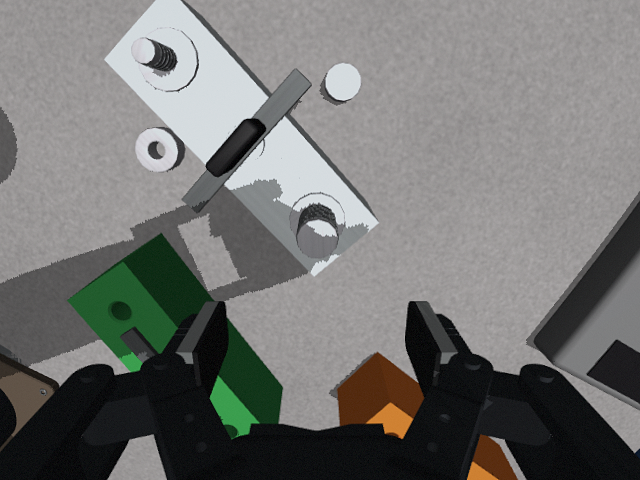

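step_arm --steps '[{"dx": 20,"dy": 0,"dz": 0,"ax": 0,"ay": 0,"az": 0},{"dx": 25,"dy": 0,"dz": 0,"ax": 0,"ay": 0,"az": 0},{"dx": 25,"dy": 0,"dz": 0,"ax": 0,"ay": 0,"az": 0},{"dx": 25,"dy": 0,"dz": 0,"ax": 0,"ay": 0,"az": 0},{"dx": 22,"dy": 0,"dz": 0,"ax": 0,"ay": 0,"az": 0},{"dx": 20,"dy": 0,"dz": 0,"ax": 0,"ay": 0,"az": 0},{"dx": 0,"dy": 0,"dz": 0,"ax": 0,"ay": 0,"az": 0},{"dx": 0,"dy": 0,"dz": 0,"ax": 0,"ay": 0,"az": 0}]'

```text
time_s: 9.4
eef_pos: [458.2, -265.6, 98.1]
ee_rot: [21.1, 89.9, -39.9]
ft_force: [0.2, -0.3, -0.7]
grip_width: 72.1
```

```bash
python3 -c "
from go import *
from look import look
plan([458,-265,96],down(-61))
f=look('wrist','w5')
print(proj(f,[(458,-265,137)]))"
```

```text
t 9.4 p [ 458.2 -265.6   98.1] F [ 0.2 -0.3 -0.7] w 72.1 q [-41.   7. 117.   0.  56.  20.]
shift in tool axes [ 2.1  0.1 -0.6]  rotvec tool [-0.   0.1 -0. ]
[[313.19415989 368.85415214]]
```

View pics/w5.png

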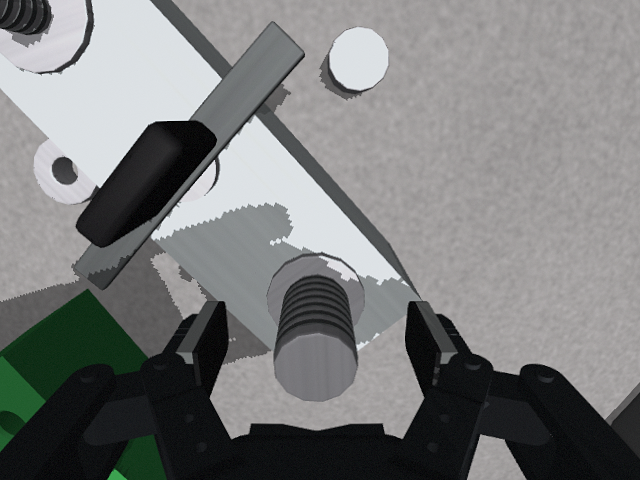

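step_arm --steps '[{"dx": 0,"dy": 0,"dz": 0,"ax": 0,"ay": 0,"az": 0},{"dx": 0,"dy": 0,"dz": 0,"ax": 0,"ay": 0,"az": 0},{"dx": 0,"dy": 0,"dz": 0,"ax": 0,"ay": 0,"az": 0},{"dx": 0,"dy": 0,"dz": 0,"ax": 0,"ay": 0,"az": 0},{"dx": 0,"dy": 0,"dz": 0,"ax": 0,"ay": 0,"az": 0},{"dx": 0,"dy": 0,"dz": 0,"ax": 0,"ay": 0,"az": 0},{"dx": 0,"dy": 0,"dz": 0,"ax": 0,"ay": 0,"az": 0},{"dx": 0,"dy": 0,"dz": 0,"ax": 0,"ay": 0,"az": 0}]' --fingers 255 --force 110

```text
time_s: 10.45
eef_pos: [458.0, -265.4, 98.2]
ee_rot: [23.8, 90.0, -37.1]
ft_force: [-0.9, 1.3, 6.6]
grip_width: 25.9
```

```bash
python3 -c "
from go import *
plan([458,-265,96],down(-61))"
```

```text
t 10.45 p [ 458.  -265.4   98.2] F [-0.9  1.3  6.6] w 25.9 q [-41.   7. 117.   0.  57.  20.]
shift in tool axes [ 2.2  0.2 -0.3]  rotvec tool [ 0.  0. -0.]
```

step_arm --steps '[{"dx": -6,"dy": 0,"dz": 0,"ax": 0,"ay": 0,"az": 0},{"dx": -10,"dy": 0,"dz": 0,"ax": 0,"ay": 0,"az": 0},{"dx": -14,"dy": 0,"dz": 0,"ax": 0,"ay": 0,"az": 0},{"dx": -16,"dy": 0,"dz": 0,"ax": 0,"ay": 0,"az": 0},{"dx": -16,"dy": 0,"dz": 0,"ax": 0,"ay": 0,"az": 0},{"dx": -16,"dy": 0,"dz": 0,"ax": 0,"ay": 0,"az": 0},{"dx": -16,"dy": 0,"dz": 0,"ax": 0,"ay": 0,"az": 0},{"dx": -16,"dy": 0,"dz": 0,"ax": 0,"ay": 0,"az": 0}]'

```text
time_s: 11.45
eef_pos: [457.7, -265.2, 208.5]
ee_rot: [18.1, 90.0, -42.9]
ft_force: [0.1, 0.1, -2.5]
grip_width: 25.7
```

```bash
python3 -c "
from go import *
plan([458,-265,96],down(-61))"
```

```text
t 11.45 p [ 457.7 -265.2  208.5] F [ 0.1  0.1 -2.5] w 25.7 q [-41.  -1. 112.  -0.  69.  20.]
shift in tool axes [ 1.125e+02  3.000e-01 -1.000e-01]  rotvec tool [ 0.  0. -0.]
```

```bash
cat >> go.py <<'E'
CAMP=(677.2,203.7,29.1)
def final(off=0,L=84.2,c=CAMP):
    a=np.radians(c[2]); e=np.radians(55); d=np.array([-np.cos(e)*np.cos(a),-np.cos(e)*np.sin(a),np.sin(e)])
    lens=np.array([c[0],c[1],120.]); pos=lens+d*(50+L+off)
    z=np.array([np.sin(a),-np.cos(a),0]); x=-d
    return pos,R.from_matrix(np.c_[x,np.cross(z,x),z])
E
python3 -c "
from go import *
p,r=final(60); print(p); plan(p,r)"
```

```text
[579.87178434 149.52781011 279.079327  ]
t 11.45 p [ 457.7 -265.2  208.5] F [ 0.1  0.1 -2.5] w 25.7 q [-41.  -1. 112.  -0.  69.  20.]
shift in tool axes [ -70.6  308.1 -303.3]  rotvec tool [-0.1  0.  35. ]
```

step_arm --steps '[{"dx": -25,"dy": 0,"dz": 0,"ax": 0,"ay": 0,"az": 0},{"dx": -30,"dy": 0,"dz": 0,"ax": 0,"ay": 0,"az": 0},{"dx": -16,"dy": 10,"dz": -10,"ax": 0,"ay": 0,"az": 0},{"dx": 0,"dy": 24,"dz": -24,"ax": 0,"ay": 0,"az": 0},{"dx": 0,"dy": 28,"dz": -28,"ax": 0,"ay": 0,"az": 0},{"dx": 0,"dy": 28,"dz": -28,"ax": 0,"ay": 0,"az": 0},{"dx": 0,"dy": 28,"dz": -28,"ax": 0,"ay": 0,"az": 0},{"dx": 0,"dy": 28,"dz": -28,"ax": 0,"ay": 0,"az": 0}]'

```text
time_s: 12.45
eef_pos: [514.3, -64.4, 278.0]
ee_rot: [-161.6, 89.9, 137.5]
ft_force: [0.2, -0.7, -3.2]
grip_width: 25.9
```

step_arm --steps '[{"dx": 0,"dy": 28,"dz": -28,"ax": 0,"ay": 0,"az": 0},{"dx": 0,"dy": 28,"dz": -28,"ax": 0,"ay": 0,"az": 0},{"dx": 0,"dy": 28,"dz": -28,"ax": 0,"ay": 0,"az": 0},{"dx": 0,"dy": 28,"dz": -28,"ax": 0,"ay": 0,"az": 0},{"dx": 0,"dy": 28,"dz": -26,"ax": 0,"ay": 0,"az": 0},{"dx": 0,"dy": 14,"dz": -12,"ax": 0,"ay": 0,"az": 0},{"dx": 0,"dy": 8,"dz": -7,"ax": 0,"ay": 0,"az": 0},{"dx": 0,"dy": 0,"dz": 0,"ax": 0,"ay": 0,"az": 0}]'

```text
time_s: 13.45
eef_pos: [579.8, 149.2, 278.1]
ee_rot: [-84.9, 89.9, -145.8]
ft_force: [0.0, 0.0, -2.9]
grip_width: 25.8
```

step_arm --steps '[{"dx": 0,"dy": 0,"dz": 0,"ax": 0,"ay": 0,"az": 3},{"dx": 0,"dy": 0,"dz": 0,"ax": 0,"ay": 0,"az": 5},{"dx": 0,"dy": 0,"dz": 0,"ax": 0,"ay": 0,"az": 6},{"dx": 0,"dy": 0,"dz": 0,"ax": 0,"ay": 0,"az": 6},{"dx": 0,"dy": 0,"dz": 0,"ax": 0,"ay": 0,"az": 6},{"dx": 0,"dy": 0,"dz": 0,"ax": 0,"ay": 0,"az": 5},{"dx": 0,"dy": 0,"dz": 0,"ax": 0,"ay": 0,"az": 4},{"dx": 0,"dy": 0,"dz": 0,"ax": 0,"ay": 0,"az": 0}]'

```text
time_s: 14.45
eef_pos: [578.5, 147.8, 277.0]
ee_rot: [90.1, 55.2, 29.0]
ft_force: [0.0, 0.4, -3.1]
grip_width: 25.7
```

```bash
python3 -c "
from go import *
from look import look
p,r=final(60); plan(p,r)
for c in ('top','scene','wrist'): look(c,c+'6')
t=cv2.imread('pics/top6.png'); s=cv2.imread('pics/scene6.png')
cv2.imwrite('pics/m6.png',np.hstack([cv2.resize(t[120:280,120:280],None,fx=2.5,fy=2.5,interpolation=3),cv2.resize(s[130:290,370:530],None,fx=2.5,fy=2.5,interpolation=3)]))"
```

```text
t 14.45 p [578.5 147.8 277. ] F [ 0.   0.4 -3.1] w 25.7 q [ -3. -12. 119.  25.  45.  45.]
shift in tool axes [-0.5  2.8 -0.8]  rotvec tool [-0.1  0.1  0.2]
```

View pics/wrist6.png

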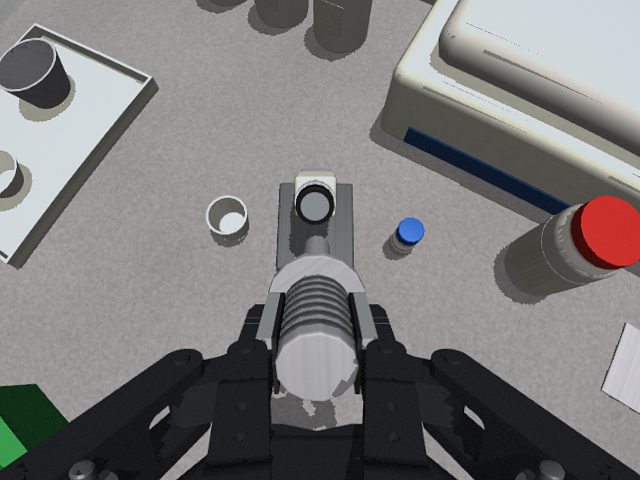

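View pics/m6.png

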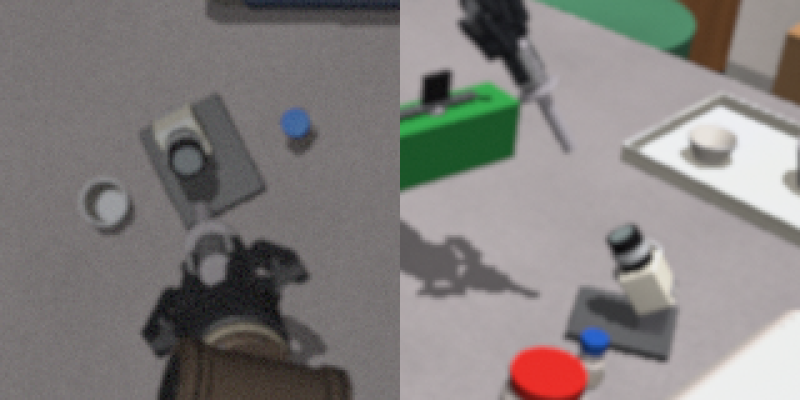

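```bash
python3 -c "
from go import *
import pickle
f=pickle.load(open('pics/wrist6.pkl','rb'))
im=cv2.imread('pics/wrist6.png')
cv2.imwrite('pics/w6c.png',cv2.resize(im[160:410,250:390],None,fx=2.4*1,fy=2.4,interpolation=3))
s,p,r=cur(); ax=-r.apply([1,0,0]); tip=p-ax*84.2
print('tip',tip,'tilt',np.degrees(np.arccos(ax[2])))
for n,h in (('tip',0),('sh',75),('top',123)): print(n,proj(f,tip+ax*h).round(1))
o,rr=ray(f,[(315,205)]); print('lens from wrist',onz(f,[(315,205)],120))
a=np.radians(29.1)
for P in ((-35,-45,14),(-35,45,14),(75,-45,14),(75,45,14),(0,0,120)): print(P,proj(f,rig([677.2,203.7,a],P)).round(1))
def circ(c,ax,rad,n=24):
    u=np.cross(ax,[0,0,1.]);u/=np.linalg.norm(u);v=np.cross(ax,u);t=np.linspace(0,2*np.pi,n);return c+rad*(np.outer(np.cos(t),u)+np.outer(np.sin(t),v))
k=2.4
im2=cv2.imread('pics/w6c.png')
for h,rad in ((0,8),(70,22),(123,14)):
    q=((proj(f,circ(tip+ax*h,ax,rad))-[250,160]+.5)*k).round().astype(int); cv2.polylines(im2,[q.reshape(-1,1,2)],True,(0,0,255),1)
cv2.imwrite('pics/w6d.png',im2)"
```

```text
tip [622.35404144 172.03674117 209.83900762] tilt 34.9687447050776
tip [[315.5 244.4]]
sh [[315.1 298.8]]
top [[314.5 366.3]]
lens from wrist [[677.33852834 203.31940179 120.        ]]
(-35, -45, 14) [[354.4 268.4]]
(-35, 45, 14) [[275.7 268.6]]
(75, -45, 14) [[351.5 180.9]]
(75, 45, 14) [[278.4 181.1]]
(0, 0, 120) [[314.6 204.9]]
```

View pics/w6d.png

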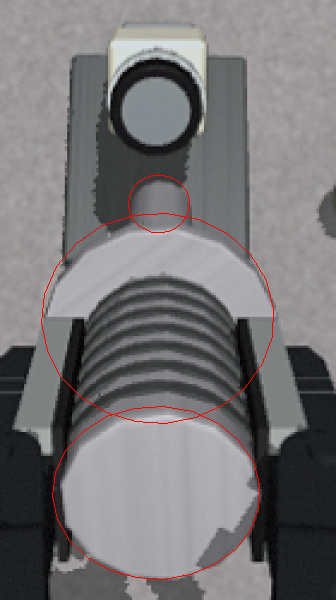

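```bash
python3 -c "
from go import *
p,r=final(0); plan(p,r)"
```

```text
t 14.6 p [580.1 148.7 278.8] F [ 0.  -0.9 -1.6] w 26.0 q [ -3. -12. 119.  25.  45.  45.]
shift in tool axes [59.9  0.3 -1. ]  rotvec tool [-0.1  0.1  0. ]
```

step_arm --steps '[{"dx": 8,"dy": 0,"dz": 0,"ax": 0,"ay": 0,"az": 0},{"dx": 12,"dy": 0,"dz": -1,"ax": 0,"ay": 0,"az": 0},{"dx": 12,"dy": 0,"dz": 0,"ax": 0,"ay": 0,"az": 0},{"dx": 12,"dy": 0,"dz": 0,"ax": 0,"ay": 0,"az": 0},{"dx": 10,"dy": 0,"dz": 0,"ax": 0,"ay": 0,"az": 0},{"dx": 6,"dy": 0,"dz": 0,"ax": 0,"ay": 0,"az": 0},{"dx": 0,"dy": 0,"dz": 0,"ax": 0,"ay": 0,"az": 0},{"dx": 0,"dy": 0,"dz": 0,"ax": 0,"ay": 0,"az": 0}]'

```text
time_s: 15.6
eef_pos: [609.7, 166.8, 229.7]
ee_rot: [90.0, 55.0, 29.0]
ft_force: [-0.6, 0.0, -2.3]
grip_width: 26.1
```

```bash
python3 -c "
from go import *
from look import look
p,r=final(0); plan(p,r)
s,p,r=cur(); ax=-r.apply([1,0,0]); tip=p-ax*84.2; print(tip)
for c in ('top','scene','wrist'): f=look(c,c+'7'); print(c,proj(f,tip).round(1),proj(f,tip+ax*70).round(1),proj(f,tip+ax*123).round(1))
t=cv2.imread('pics/top7.png'); s=cv2.imread('pics/scene7.png');w=cv2.imread('pics/wrist7.png')
cv2.imwrite('pics/m7.png',np.hstack([cv2.resize(t[160:220,170:230],(400,400),interpolation=3),cv2.resize(s[180:260,420:500],(400,400),interpolation=3)]))
cv2.imwrite('pics/w7c.png',cv2.resize(w[140:390,220:420],None,fx=2.3,fy=2.3,interpolation=3))
plan(*final(0))"
```

```text
t 15.6 p [609.7 166.8 229.7] F [-0.6  0.  -2.3] w 26.1 q [ -0.  -4. 118.  27.  38.  43.]
shift in tool axes [-0.2  0.1  0.6]  rotvec tool [-0.   0.1 -0. ]
[651.96369853 190.21916082 160.74483703]
top [[197.2 191.6]] [[200.3 204.2]] [[202.9 214.6]]
scene [[449.8 208.2]] [[437.3 185.9]] [[427.5 168.4]]
wrist [[315.5 245.3]] [[315.2 294.9]] [[314.6 367.4]]
t 15.75 p [609.7 166.7 229.8] F [ 0.6 -0.2 -3.3] w 25.9 q [ -0.  -4. 118.  27.  38.  43.]
shift in tool axes [-0.1  0.1  0.5]  rotvec tool [-0.   0.1 -0.1]
```

View pics/m7.png

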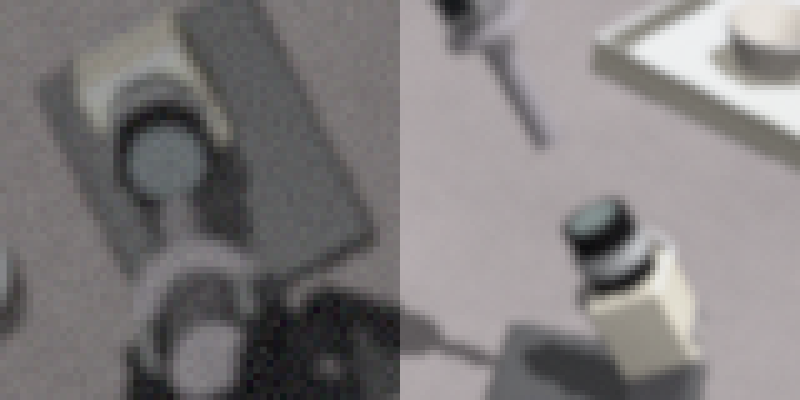

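View pics/w7c.png

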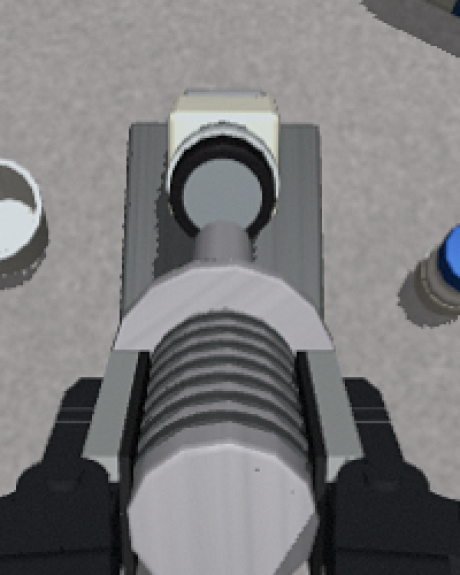

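View pics/top7.png

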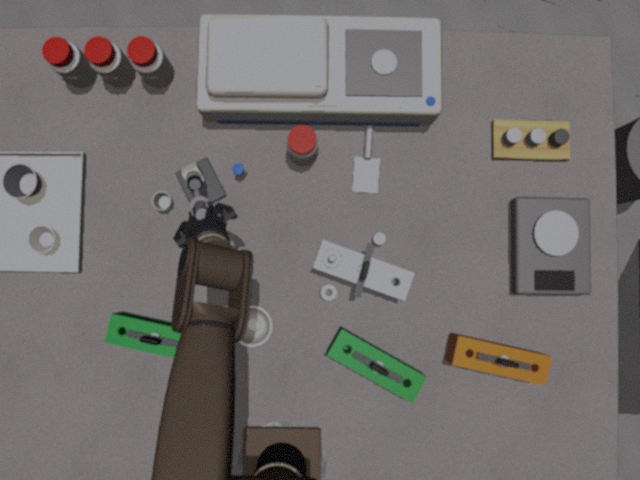

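View pics/scene7.png

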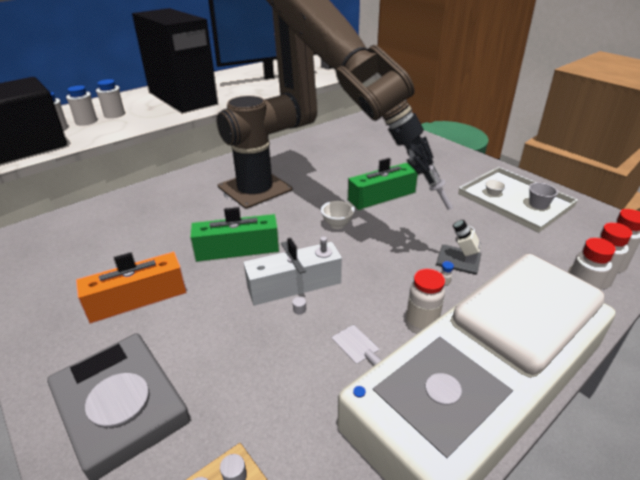

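```bash
python3 -c "
from go import *
import pickle
f=pickle.load(open('pics/wrist7.pkl','rb'))
for c in (f,'scene','top'): print(proj(c,[(677.2,203.7,120),(652,190,161),(609.7,166.6,229.8)]).round(1).tolist())
s=cv2.imread('pics/scene7.png'); cv2.imwrite('pics/s7c.png',cv2.resize(s[160:240,415:485],None,fx=8,fy=8,interpolation=3))"
```

```text
[[316.3, 224.0], [315.9, 245.3], [315.4, 310.1]]
[[458.4, 223.7], [449.8, 208.2], [434.7, 181.2]]
[[195.3, 183.2], [197.3, 191.5], [201.1, 206.9]]
```

View pics/s7c.png

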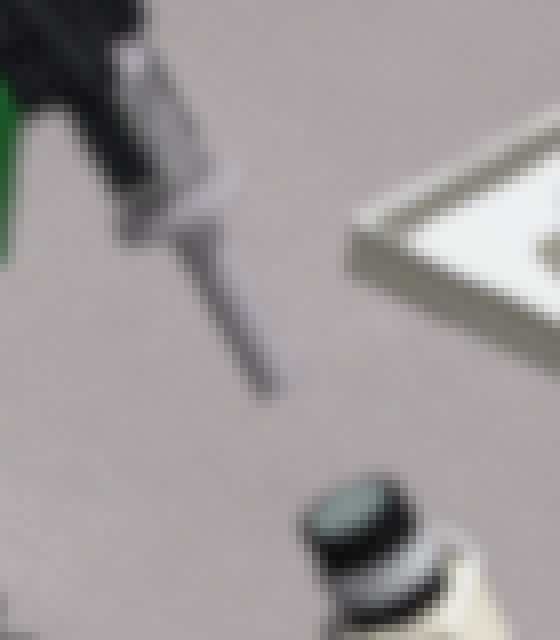

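```bash
python3 -c "
from go import *
import pickle
s,p,r=cur(); ax=-r.apply([1,0,0]); tip=p-ax*84.2
u=r.apply([0,1,0]);v=r.apply([0,0,1]);t=np.linspace(0,2*np.pi,40)
def C(h,rad): return tip+ax*h+rad*(np.outer(np.cos(t),u)+np.outer(np.sin(t),v))
out=[]
for n,x,y,w,h,k in (('scene',425,170,50,50,8),('wrist',260,180,110,110,3.636)):
    im=cv2.imread(f'pics/{n}7.png')[y:y+h,x:x+w].astype(float)
    g=np.clip((im-60)*1.6 if n=='scene' else im,0,255)
    a=cv2.resize(g.astype(np.uint8),(400,400),interpolation=3); b=a.copy()
    f=pickle.load(open(f'pics/{n}7.pkl','rb'))
    for hh,rad in ((0,8),(35,8),(70,8),(70,22),(75,22)):
        q=((proj(f,C(hh,rad))-[x,y]+.5)*k).round().astype(int); cv2.polylines(b,[q.reshape(-1,1,2)],True,(0,0,255),1)
    out.append(np.hstack([a,b]))
cv2.imwrite('pics/o7.png',np.vstack(out)[:, :])
cv2.imwrite('pics/o7.png',cv2.resize(np.vstack(out),(600,600)))"
```

```text
(no output)
```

View pics/o7.png

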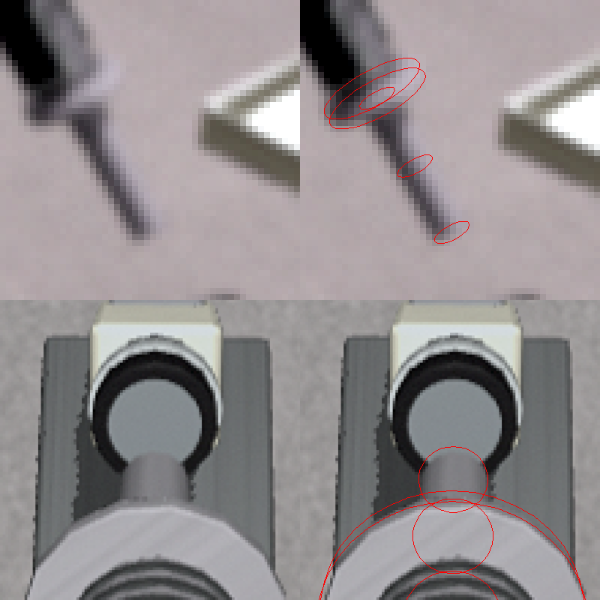

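```bash
python3 -c "
from go import *
from bench import workorder
plan(*final(0)); print(cur()[0]['dq'].round(2))
print(workorder.close_job())"
```

```text
t 15.75 p [609.7 166.7 229.8] F [ 0.6 -0.2 -3.3] w 25.9 q [ -0.  -4. 118.  27.  38.  43.]
shift in tool axes [-0.1  0.1  0.5]  rotvec tool [-0.   0.1 -0.1]
[ 0.04 -0.03  0.15  0.04 -0.03 -0.04]
the job is handed in; nothing more can be done
None
```

The job is handed in at 15.75 s. The wide-headed plunger is held still in front of the lens, tip about 50 mm from the glass along its viewing axis.

- **What I did:** I turned the keeper knob about 83° clockwise and released it. I gripped the wide-headed plunger by its head at 110 N and drew it straight up out of its bore. Then I carried it over to the camera, tilted it 35°, and moved the last 60 mm in along the viewing axis.
- **Final pose:** The tip is at about (652, 190, 161) mm. The tool is within 0.6 mm and 0.1° of the pose I planned from the measured camera position. The force at the wrist is only the plunger's weight, about 3 N.
- **Pictures:** The last top and scene pictures show the knob lying across the dock, the slim plunger in its bore, and no bystander visibly moved. In the wrist picture, lens, shaft and head line up.
- **Disagreements:** In the scene picture the tip appears about 1.5 px left of where I predicted. The lit side of the shaft blends into the background there, and the stated calibration error is about 2 mm, so I left it alone. In the wrist picture the tip and shoulder are both about 1–2 px off in the same direction, so I see a small shift (up to about 1 mm) rather than a tilt. I expect the true aim to be within about 2 mm and 1–2°.

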